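Stow the scraper, then crack the sealed pan and hold it open

ROBOT

A 6-joint arm with a two-finger parallel gripper is mounted at the origin on the work surface. World frame = base frame: x ahead of the robot, y to its left, z up, the work surface at z = 0. Lengths are in m, angles in rad, forces in N, time in s.
With the tool pointing down it reaches from about 0.375 to 0.9 m from the base axis. Payload 3.1 kg.
Tool frame: the origin (TCP) lies at the very end of the fingers, on their centre line; the grasp point (between the pads) lies 19 mm behind it; z points along the fingers, y is the line along which they close (so a half turn about z gives the same grasp; the last joint's range is limited). The gripper opens to 87 mm and grips with 3 to 60 N. Pads are 19 mm wide; open, the fingers measure 117 mm over their backs; the gripper's body (75 mm by 190 mm) begins 51 mm behind the grasp point.
Start: joints at [1.145, 0.527, 1.433, -0, 1.181, -0.178], TCP at [0.153, 0.606, 0.223] pointing down, gripper open.
Joint ranges: [-3.08, 3.08], [-0.75, 2.2], [0.22, 2.44], [-1.43, 4.57], [0, 2.65], [-2.85, 2.85]. Speed limits (rad/s): [2.79, 2.79, 3.14, 3.14, 3.14, 3.14].

INTERFACE

Orientations are given as a unit quaternion [x, y, z, w].
In Python, from rig import robot gives the robot as it stands. The module is installed in compiled form; this text tells all that it offers.
- The arm moves only by the tool play_rows, never from a script. Its argument "steps" is one flat list of numbers, 5 for each row, row after row: the opening, from -1 (shut) to 1 (fully open), then the shift along the tool's x, y, z as a fraction of full scale, then the turn about the tool's z as a fraction of full scale. In form: [claw, tx, ty, tz, twist, claw, tx, ty, tz, twist, ...]. A call has exactly 10 rows; each row shifts and turns the commanded pose from where the row before left it, along the tool's axes as they then stand; what a row does not reach is not made up. Full scale, the value 1, is 0.03 m for a shift and 0.1 rad for a turn. A row lasts 1/10 s, in which the tool goes at most 50 mm and 8.59 degrees, less where a joint would pass 70% of its speed; a pose out of reach is approached as far as the arm can. A call with a number of a shift or a turn outside -1 to 1 is refused whole. A call with a gripper value outside its range is refused whole. The fingers move at their own pace and stop on an object; "grip_force" is the grip in N (left out, the last holds). Time passes only in rows, so rows that do not move let the fingers close, or fill a call up. It gives the time, the measured TCP pose, the force, the opening and the grip force at its end, in the units of the state.
- robot.get_obs(): the state, without advancing time (a new reading comes with each control period).
- robot.camera(name): name is "side" or "top" or "wrist"; returns a dict with "image" (420x560x3 uint8, red, green, blue), "mtx" (3x3 intrinsics, pixels), "D" ([k1, k2, p1, p2, k3] as OpenCV has them; the pictures are not rectified), "rvec" (rotation vector, rad) and "tvec" (3), from world to camera coordinates, as OpenCV has them. Camera axes: x right, y down, z forward; pixel columns grow to the right and rows downward; lengths in m; the calibration is good to about 2 mm. A picture is of the moment at which its call begins. There is no depth.
- robot.hand_in(): hands the job in; it is judged then, once.
The state is a dict: "time": time; "q": joint angles; "joint_velocities": joint speeds; "joint_torque": joint torques, N m; "position": TCP position; "tool_rot": TCP orientation; "ft_force": force on the tool from outside, world axes, zero at the start; "moment": the same for the moment, N m; "grip_width": finger opening in m; "grip_force": force on a finger pad.
Only numpy, scipy, OpenCV 4.12 (cv2) and the standard library are available. Lean on these libraries where they do the work, as an engineer would, in place of code of your own. Each camera call takes 0.05 s, during which the arm holds its last target. There are 200 camera calls.

TASK

The holding pan on the pass must be vented, but a scraper has been left on its lid. Slide the scraper blade first into the slot of the wooden block until it is fully home and leave it there; then take the pan's lid by its bar handle, break it free of its sticky seal without snatching it high up, and finish still holding it level over the pan, clear of it all round, about 30 mm up. Leave everything else on the counter where it stands.

Things in the scene. Friction and masses are not known exactly. Their poses are not given: they have to be found in the camera images.
- scraper: Loose griddle scraper, 140 g, lying across the robot side of the shut lid. Black bar handle 90 x 22 wide x 24 high (mm), x = -45 to 45; from its front end a flat steel blade 85 x 72 wide x 3 thick, x = 45 to 130, flush with the handle's underside. Origin: on the underside, under the handle's middle; x along the handle to the blade, z up. Balances at x = 38.
- scraper_grip (a point): Point on the scraper's handle where it is well gripped: x = 15 of the scraper, 12 mm above its underside (half the handle's height). Axes as the scraper.
- scraper_tip (a point): Middle of the blade's front edge, x = 130 of the scraper, 1.5 mm above its underside (half the blade's thickness). Axes as the scraper.
- block: Low wooden block fixed to the counter, 127 x 114 wide x 75 high (mm), thin steel plate on top, one flat level slot in the face towards the robot. Origin: on the counter under the middle of the slot's mouth; x into the slot, z up. From x = -20 to 107; the part above the slot begins at x = 0, so the slot's floor sticks out 20 mm as a ledge. Turned up to 0.3 rad.
- slot_mouth (a point): Middle of the slot's mouth on the slot's floor, 50 mm above the counter; x into the slot, y across, z up. Slot 90 wide x 11 high x 95 deep (mm). Fully home, the blade lies flat in it, the handle's front end against the face above the slot (blade tip at x = 85 mm), the handle sticking out towards the robot.
- pan: Rectangular steel holding pan fixed to the counter, 240 (x) x 300 (y) x 96 high (mm), closed by a lift-off lid. Origin: on the counter under its centre; x away from the robot, z up. Turned up to 0.2 rad.
- lid: Loose lid, about 0.5 kg: white plastic plate 250 x 310 x 14 mm with a plug 6 mm deep below, stuck in the rubber seal of the pan. Lifts straight up. The seal adds about 10 to 15 N to its weight, and lets go when the lid is 6 mm up; then only the weight (4 to 6 N) is left. Origin: centre of the plate's underside, 96 mm above the counter when shut; axes as the pan. Its top then lies at 110 mm.
- lid_grip (a point): Middle of the lid's handle: a black round bar 16 mm thick, 126 mm long, along the lid's y axis, on two posts 45 mm either side of its middle. The bar's centre line is 35 mm above the lid's top (145 mm above the counter when shut), over the lid's centre. Axes as the lid.
- mill: Bystander, loose, not needed: dark turned wooden pepper mill, 58 mm wide, 198 mm tall. Origin: centre of its underside.
- shaker: Bystander, loose, not needed: small steel salt shaker, 38 mm wide, 72 mm tall, standing between the pan and the block. Origin: centre of its underside.
- ramekin: Bystander, loose, not needed: small white ceramic bowl, 76 mm wide, 42 mm tall, in front of them near the robot. Origin: centre of its underside.
- bottle: Bystander, loose, not needed: squeeze bottle with a pointed spout, 60 mm wide, 190 mm tall. Origin: centre of its underside.
- bowl: Bystander, loose, not needed: steel bowl, 130 mm wide, 60 mm tall. Origin: centre of its underside.
- cup: Bystander, loose, not needed: steel cup, 68 mm wide, 75 mm tall. Origin: centre of its underside.
- spice: Bystander, loose, not needed: small glass spice jar with a black cap, 48 mm wide, 90 mm tall. Origin: centre of its underside.
Things that resemble listed ones, but are neither listed nor needed, are in the scene too. There is more than one size of the scraper; the one meant has the size given above.

How it is judged:
By the outcome, as a careful person would: the job done as asked, in the order asked, and still so for the second after the job is handed in, while the arm keeps its last pose, push and grip.
It also fails if it takes over 58 s, if anything falls off the work surface, if the arm or the gripper's body presses on something with over 40 N, if the wrist force passes 120 N, or if a joint passes its speed limit or range.

## Working session

There is one attempt and no reset: what is moved stays moved. The work goes in short steps, Python scripts to look and compute and a tool call to move; the robot and the scene stay as the last step left them, time stands still between calls to the robot, and variables do not carry over. Pictures are saved under pics/ and viewed, at most 10 in all, crops included, and the job is handed in when it is done.

Besides the shell and the picture viewer there is one more tool, called in YAML: its name, and indented under it one key for each argument. play_rows: Moves the arm, as the interface text tells. Shift numbers are shares of 0.03 m and turn numbers shares of 0.1 rad, none past 1 either way. Its arguments: {"type":"object","properties":{"steps":{"type":"array"},"grip_force":{"type":"number"}},"required":["steps"]}

```bash
mkdir -p pics
cat > h.py <<'E'
from rig import robot
import cv2, numpy as np
def cam(n,save=None):
    c=robot.camera(n)
    if save: cv2.imwrite(save,cv2.cvtColor(c["image"],cv2.COLOR_RGB2BGR))
    return c
def ray(c,uv):
    uv=np.array(uv,float).reshape(-1,1,2)
    n=cv2.undistortPoints(uv,np.array(c["mtx"]),np.array(c["D"])).reshape(-1,2)
    R=cv2.Rodrigues(np.array(c["rvec"],float))[0]; t=np.array(c["tvec"],float).ravel()
    return -R.T@t,(np.c_[n,np.ones(len(n))]@R)
def plane(c,uv,z):
    o,d=ray(c,uv); return o+d*((z-o[2])/d[:,2])[:,None]
def proj(c,p):
    return cv2.projectPoints(np.array(p,float).reshape(-1,1,3),np.array(c["rvec"],float),np.array(c["tvec"],float),np.array(c["mtx"]),np.array(c["D"]))[0].reshape(-1,2)
E
python3 - <<'E'
from h import *
t=cam("top","pics/top0.png"); s=cam("side","pics/side0.png")
import pickle; pickle.dump((t,s),open("c0.pkl","wb"))
print(robot.get_obs())
for c in (t,s): print(ray(c,[[280,210]]))
E
```

```text
{'time': 0.1, 'q': array([ 1.14552726e+00,  5.28375685e-01,  1.43378152e+00,  1.25165918e-05,
        1.18144204e+00, -1.78497731e-01]), 'joint_velocities': array([-0.00178248, -0.00135896, -0.00106181,  0.00012031, -0.00080153,
        0.0008459 ]), 'joint_torque': array([-7.56963836e-04, -4.40987313e+01, -1.77150071e+01,  6.34406693e-02,
        5.34453650e-02, -4.80991196e-05]), 'position': array([0.1523548 , 0.60544935, 0.22166565]), 'tool_rot': array([ 1.23075137e-01,  9.92396848e-01, -9.56203826e-04, -3.03824520e-04]), 'ft_force': array([0.47340596, 0.32417455, 0.27398369]), 'moment': array([ 0.02312451, -0.01272458,  0.00263529]), 'grip_force': 0.0, 'grip_width': 0.08721004423442986}
(array([ 0.05327737, -0.00792261,  1.92524369]), array([[ 0.21928166, -0.00247512, -0.97571091]]))
(array([ 0.40623754, -0.98970755,  1.06075857]), array([[ 0.01422487,  0.70905295, -0.70520535]]))
```

View pics/top0.png

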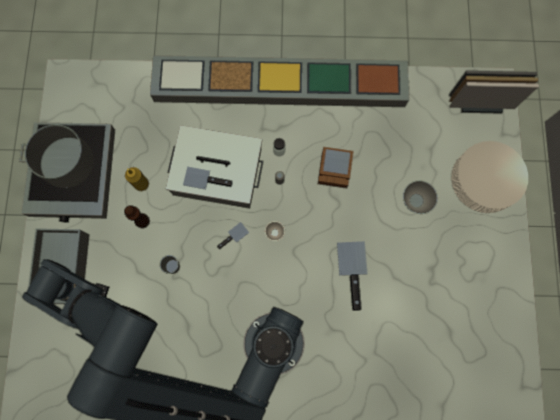

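View pics/side0.png

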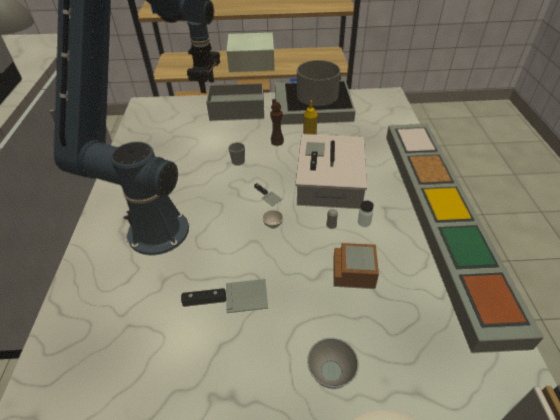

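The top view shows three scrapers: one on the lid at about (208,180), a small one on the counter at (233,236), and a large one at (352,275). The one on the lid fits the description. The block is at (336,167) and the pan at (215,165). Next is one enlarged crop to confirm this.

Run:
```python
from h import *
import pickle
t,s=pickle.load(open("c0.pkl","rb"))
a=cv2.resize(t["image"][115:255,160:360],None,fx=4,fy=4,interpolation=cv2.INTER_CUBIC)
cv2.imwrite("pics/cropt.png",a[...,::-1])
b=cv2.resize(s["image"][130:295,240:400],None,fx=3.6,fy=3.6,interpolation=cv2.INTER_CUBIC)
cv2.imwrite("pics/crops.png",b[...,::-1])
```

```text
(no output)
```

View pics/cropt.png

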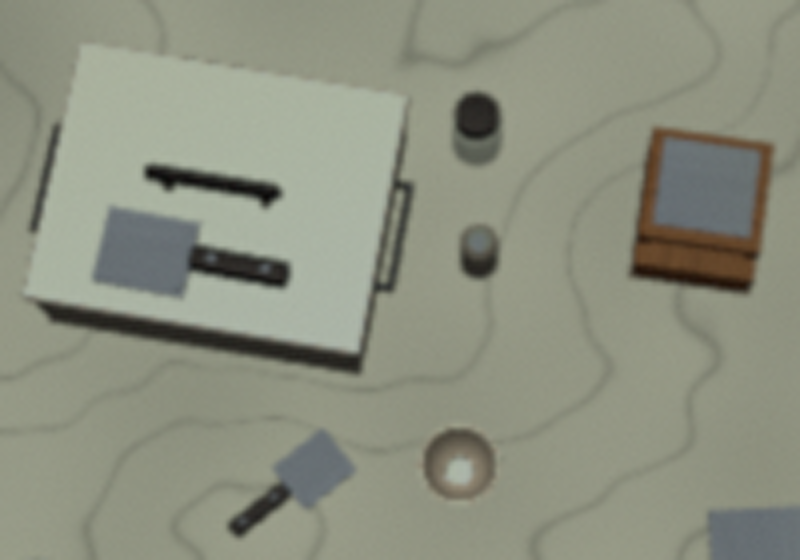

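View pics/crops.png

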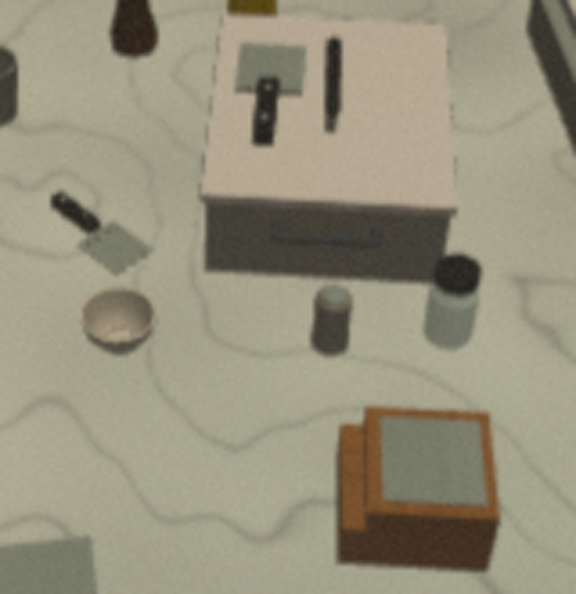

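The crops show the target on the lid: the blade is at crop pixels (147,252) and the handle at (240,265). The lid bar is at (213,183) and the block's ledge faces the robot at (693,265). Next I measure.

```bash
cat > meas.py <<'E'
from h import *
import pickle
t,s=pickle.load(open("c0.pkl","rb"))
def rect(c,m,z,tag):
    cs=cv2.findContours(m.astype(np.uint8),cv2.RETR_EXTERNAL,cv2.CHAIN_APPROX_NONE)[0]
    for k in cs:
        if cv2.contourArea(k)<20: continue
        P=plane(c,k.reshape(-1,2),z)[:,:2].astype(np.float32)
        (x,y),(w,h),a=cv2.minAreaRect(P*1000)
        print(tag,"ctr",(round(x),round(y)),"size",(round(w),round(h)),"ang",round(a,1),"px",k.reshape(-1,2).mean(0).round(0))
def up(c,x0,x1,y0,y1):  # masks at 4x for subpixel
    im=c["image"]; return im
def roi(c,x0,x1,y0,y1):
    m=np.zeros(c["image"].shape[:2],bool); m[y0:y1,x0:x1]=1; return m
if __name__=="__main__":
    for c,n,rl,rb in ((t,"top",(172,260,130,203),(310,362,140,195)),(s,"side",(300,366,135,184),(328,385,240,292))):
        im=c["image"].astype(int); g=im.mean(2)
        R=roi(c,*rl)
        rect(c,R&(g<75),.134,n+" dark134"); rect(c,R&(g<75),.153,n+" dark153")
        hsv=cv2.cvtColor(c["image"],cv2.COLOR_RGB2HSV).astype(int)
        rect(c,R&(g>=80)&(g<135),.113,n+" blade")
        B=roi(c,*rb)
        wood=B&(im[...,0]-im[...,2]>25); rect(c,cv2.morphologyEx(wood.astype(np.uint8),cv2.MORPH_CLOSE,np.ones((3,3))),.075,n+" wood")
        pl=B&~wood&(g<125); rect(c,pl,.076,n+" plate")
        print([im[y,x] for x,y in (((197,178),(220,140),(337,162),(325,185)) if n=="top" else ((316,148),(350,170),(360,258),(337,260)))])
    # hand-read corners: top crop
    q=lambda L:(np.array(L,float)+.5)/4-.5+[160,115]
    print("lid corners",plane(t,q([[82,43],[408,95],[360,355],[25,297]]),.110).round(3)[:,:2].tolist())
    print("block top",plane(t,q([[653,127],[773,145],[757,252],[638,237]]),.075).round(3)[:,:2].tolist())
    q2=lambda L:(np.array(L,float)+.5)/3.6-.5+[240,130]
    print("side lid",plane(s,q2([[222,15],[447,25],[455,210],[203,197]]),.110).round(3)[:,:2].tolist())
    print("side block",plane(s,q2([[365,407],[489,411],[497,518],[366,513]]),.075).round(3)[:,:2].tolist())
    print("small",plane(t,[[233,236]],.01),"ram",plane(t,[[275,231]],.042),"shaker",plane(t,q([[480,243]]),.072),"spice",plane(t,q([[478,115]]),.09))
E
python3 meas.py
```

```text
top dark134 ctr (493, 255) size (239, 14) ang 81.5 px [205. 198.]
top dark134 ctr (556, 207) size (88, 21) ang 80.1 px [219. 181.]
top dark134 ctr (633, 233) size (118, 16) ang 81.7 px [213. 160.]
top dark153 ctr (489, 253) size (236, 14) ang 81.5 px [205. 198.]
top dark153 ctr (551, 205) size (87, 21) ang 80.1 px [219. 181.]
top dark153 ctr (626, 230) size (117, 16) ang 81.7 px [213. 160.]
top blade ctr (486, 302) size (155, 25) ang 80.2 px [192. 199.]
top blade ctr (528, 84) size (20, 84) ang 67.3 px [254. 191.]
top blade ctr (566, 249) size (174, 71) ang 79.6 px [207. 178.]
top blade ctr (592, 75) size (15, 93) ang 81.8 px [256. 174.]
top wood ctr (640, -215) size (117, 143) ang 82.6 px [336. 166.]
top plate ctr (601, -178) size (167, 88) ang 38.4 px [326. 176.]
top plate ctr (659, -218) size (92, 87) ang 81.8 px [336. 161.]
[array([103, 111, 115]), array([169, 177, 159]), array([104, 112, 114]), array([106, 105,  90])]
side dark134 ctr (560, 191) size (101, 22) ang 84.4 px [314. 160.]
side dark134 ctr (633, 232) size (148, 11) ang 82.5 px [332. 153.]
side dark153 ctr (557, 166) s
[... 174 characters left out ...]
ood ctr (647, -243) size (196, 178) ang 84.4 px [353. 266.]
side plate ctr (658, -220) size (87, 82) ang 82.6 px [360. 258.]
[array([120, 119, 101]), array([183, 169, 149]), array([121, 121, 104]), array([121,  83,  49])]
lid corners [[0.775, 0.364], [0.73, 0.061], [0.483, 0.097], [0.53, 0.4]]
block top [[0.717, -0.168], [0.701, -0.28], [0.597, -0.264], [0.609, -0.154]]
side lid [[0.53, 0.397], [0.778, 0.359], [0.727, 0.054], [0.487, 0.09]]
side block [[0.611, -0.157], [0.718, -0.168], [0.701, -0.282], [0.595, -0.27]]
small [[0.38076108 0.16022559 0.01      ]] ram [[0.39718337 0.00407753 0.042     ]] shaker [[ 0.60101723 -0.008643    0.072     ]] spice [[ 0.71946376 -0.00431315  0.09      ]]
```

Both views agree, in mm:

| Item | Measured | Check against the given size |
|---|---|---|
| Scraper handle | centre (556, 207), yaw 80° | 88x21 measured vs 90x22 |
| Lid | centre about (629, 229), yaw -8.4° | |
| Slot mouth | about (603.5, -211.5), yaw about -7.5° | block top is 107 long |

Now I turn the tool and go over the handle, partly open.

play_rows:
  steps: [0.15,0,0,-0.15,1,0.15,0,0,-0.15,1,0.15,0,0,-0.15,1,0.15,0,0,-0.15,1,0.15,0,0,-0.15,1,0.15,0,0,-0.15,1,0.15,0,0,-0.15,1,0.15,0,0,-0.15,1,0.15,0,0,-0.15,1,0.15,0,0,-0.15,1]
  grip_force: 50

```text
time: 1.1
position: [0.1525, 0.6056, 0.2671]
tool_rot: [0.585, 0.811, -0.001, 0.0]
ft_force: [-0.7, -0.3, 0.7]
grip_width: 0.05
grip_force: 0.0
```

play_rows:
  steps: [0.15,0,0,0,1,0.15,0,0,0,1,0.15,0,0,0,1,0.15,0,0,0,1,0.15,0,0,0,1,0.15,-0.6,0.9,0,0,0.15,-0.6,0.9,0,0,0.15,-0.6,0.9,0,0,0.15,-0.6,0.9,0,0,0.15,-0.6,0.9,0,0]

```text
time: 2.1
position: [0.2703, 0.4926, 0.2671]
tool_rot: [0.766, 0.642, -0.001, 0.0]
ft_force: [0.3, -0.0, 0.6]
grip_width: 0.0499
grip_force: 0.0
```

```bash
cat > go.py <<'E'
from h import *
import sys
from scipy.spatial.transform import Rotation as Ro
o=robot.get_obs(); R=Ro.from_quat(o["tool_rot"]).as_matrix(); p=o["position"]
print("t",round(o["time"],2),"p",p.round(4),"yawy",round(np.degrees(np.arctan2(R[1,1],R[0,1])),2),"z",R[:,2].round(4),"F",o["ft_force"].round(1),"M",o["moment"].round(2),"w",round(o["grip_width"],4),o["grip_force"])
if len(sys.argv)>1:
    x,y,z,yaw=map(float,sys.argv[1:5])
    tw=-(np.radians(yaw)-np.arctan2(R[1,1],R[0,1])); a=np.radians(yaw)
    print("now-axes shift/0.03",(R.T@(np.array([x,y,z])-p)/.03).round(3),"twist/0.1",round(((tw+np.pi)%(2*np.pi)-np.pi)/.1,3))
    R2=np.array([[np.sin(-a),np.cos(a),0],[np.cos(a),np.sin(a),0],[0,0,-1.]])
    print("final-axes shift",(R2.T@(np.array([x,y,z])-p)/.03).round(3))
E
python3 go.py .5586 .2218 .26 -10
```

```text
t 2.1 p [0.2703 0.4926 0.2671] yawy -10.07 z [-6.e-04 -9.e-04 -1.e+00] F [ 0.3 -0.   0.6] M [-0.12  0.04 -0.03] w 0.0499 0.0
now-axes shift/0.03 [-7.207 11.04   0.238] twist/0.1 -0.012
final-axes shift [-7.22  11.031  0.236]
```

play_rows:
  steps: [0.15,-0.7,1,0,0,0.15,-0.7,1,0,0,0.15,-0.7,1,0,0,0.15,-0.7,1,0,0,0.15,-0.7,1,0,0,0.15,-0.7,1,0,0,0.15,-0.7,1,0,0,0.15,-0.7,1,0,0,0.15,-0.8,1,0,0,0.15,-0.8,1,0,0]

```text
time: 3.1
position: [0.5279, 0.2273, 0.2671]
tool_rot: [0.767, 0.642, -0.0, -0.0]
ft_force: [0.4, 1.1, 0.2]
grip_width: 0.0499
grip_force: 0.0
```

```bash
python3 - <<'E'
from h import *
c=cam("wrist","pics/w1.png"); print(ray(c,[[280,210]]))
import pickle; pickle.dump(c,open("w1.pkl","wb"))
E
python3 go.py .5586 .2218 .26 -10
```

```text
(array([0.54187844, 0.30245018, 0.42803824]), array([[-0.04651592, -0.27926437, -0.95912353]]))
t 3.15 p [0.533  0.2227 0.2672] yawy -10.3 z [ 0.0044 -0.004  -1.    ] F [ 3.4 -2.   1. ] M [-0.15 -0.09 -0.01] w 0.0501 0.0
now-axes shift/0.03 [0.124 0.845 0.244] twist/0.1 -0.052
final-axes shift [0.119 0.847 0.24 ]
```

View pics/w1.png

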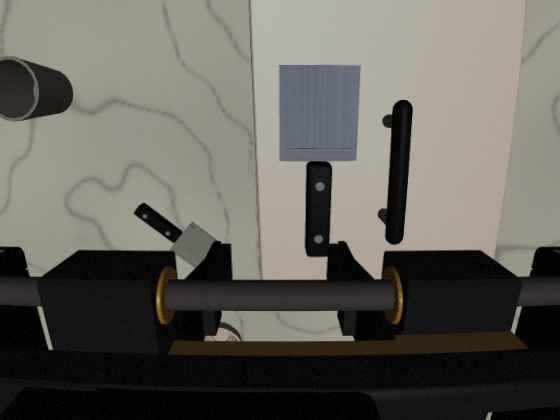

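The wrist view shows the handle at (318,208), the blade above it, and the bar from (402,101) to (395,243). I check the positions in this view.

```bash
python3 - <<'E'
from h import *
import pickle; c=pickle.load(open("w1.pkl","rb"))
P=plane(c,[[307,162],[331,162],[330,256],[305,256],[318,162],[318,256]],.134)[:,:2];print((P*1000).round(0).tolist(), P[:4].mean(0).round(4))
d=P[4]-P[5];print("handle yaw",np.degrees(np.arctan2(d[1],d[0])),"len",np.linalg.norm(d))
B=plane(c,[[280,66],[360,66],[356,160],[279,160]],.113)[:,:2];print((B*1000).round(0).tolist())
b=plane(c,[[402,101],[395,243]],.148)[:,:2];d=b[0]-b[1];print("bar",b.mean(0),np.degrees(np.arctan2(d[1],d[0])),np.linalg.norm(d))
E
python3 go.py .5586 .2218 .13 -10
```

```text
[[558.0, 256.0], [579.0, 252.0], [566.0, 164.0], [543.0, 168.0], [568.0, 254.0], [555.0, 166.0]] [0.5617 0.21  ]
handle yaw 81.84636635018727 len 0.08906027406275721
[[549.0, 340.0], [619.0, 329.0], [605.0, 246.0], [534.0, 259.0]]
bar [0.63257322 0.23321442] 82.4794071343976 0.12224818344051834
t 3.15 p [0.533  0.2227 0.2672] yawy -10.3 z [ 0.0044 -0.004  -1.    ] F [ 3.4 -2.   1. ] M [-0.15 -0.09 -0.01] w 0.0501 0.0
now-axes shift/0.03 [0.138 0.823 4.577] twist/0.1 -0.052
final-axes shift [0.119 0.847 4.573]
```

play_rows:
  steps: [0.15,0,0.28,0,0,0.15,0,0.28,0,0,0.15,0,0.28,0,0,0.15,0,0,0.5,0,0.15,0,0,0.5,0,0.15,0,0,0.5,0,0.15,0,0,0,0,0.15,0,0,0,0,0.15,0,0,0,0,0.15,0,0,0,0]

```text
time: 4.15
position: [0.5527, 0.2246, 0.2235]
tool_rot: [0.766, 0.642, 0.001, 0.0]
ft_force: [-0.1, -0.1, 0.5]
grip_width: 0.05
grip_force: 0.0
```

```bash
python3 go.py .5586 .2218 .15 -9.5
python3 - <<'E'
from h import *
from meas import rect
c=cam("wrist","pics/w2.png"); g=c["image"].mean(2)
import pickle; pickle.dump(c,open("w2.pkl","wb"))
m=(g<60); m[230:]=0
rect(c,m,.134,"d134"); rect(c,m,.148,"d148")
im=c["image"].astype(int); b=(im[...,2]-im[...,0]>12)&(g>60); rect(c,b,.113,"blade")
E
```

```text
t 4.15 p [0.5527 0.2246 0.2235] yawy -10.06 z [ 1.9e-03  4.0e-04 -1.0e+00] F [-0.1 -0.1  0.5] M [-0.04  0.02 -0.04] w 0.05 0.0
now-axes shift/0.03 [-0.058  0.205  2.452] twist/0.1 -0.098
final-axes shift [-0.058  0.209  2.452]
d134 ctr (423, 240) size (13, 25) ang 80.3 px [113. 224.]
d134 ctr (566, 232) size (46, 20) ang 80.1 px [293. 201.]
d134 ctr (635, 246) size (98, 24) ang 81.7 px [384. 168.]
d134 ctr (375, 349) size (38, 24) ang 69.9 px [11. 93.]
d148 ctr (431, 244) size (12, 24) ang 80.3 px [113. 224.]
d148 ctr (566, 236) size (43, 19) ang 80.1 px [293. 201.]
d148 ctr (631, 249) size (93, 22) ang 81.7 px [384. 168.]
d148 ctr (386, 346) size (36, 23) ang 69.9 px [11. 93.]
blade ctr (577, 294) size (83, 71) ang 80.2 px [297. 122.]
```

View pics/w2.png

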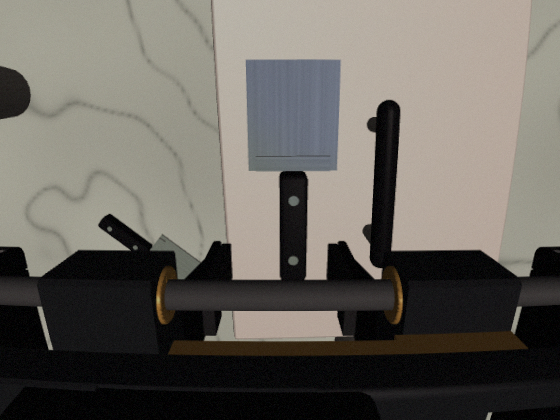

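The wrist view shows the handle at (293,225), between the fingers at columns 232 and 328, with the bar clear on the right. I descend.

play_rows:
  steps: [0.15,0,0.28,0,0,0.15,0,0,0.6,0,0.15,0,0,0.6,0,0.15,0,0,0.6,0,0.15,0,0,0.6,0,0.15,0,0,0.6,0,0.15,0,0,0.3,0,0.15,0,0,0.25,0,0.15,0,0,0,0,0.15,0,0,0,0]

```text
time: 5.2
position: [0.561, 0.2228, 0.1166]
tool_rot: [0.767, 0.642, 0.001, 0.0]
ft_force: [0.6, 0.2, 0.4]
grip_width: 0.0502
grip_force: 0.0
```

```bash
python3 go.py .561 .223 .113 -9.8
python3 - <<'E'
from h import *
c=cam("side"); cv2.imwrite("pics/s2.png",cv2.resize(c["image"][110:200,270:390],None,fx=6,fy=6,interpolation=cv2.INTER_CUBIC)[...,::-1])
E
```

```text
t 5.2 p [0.561  0.2228 0.1166] yawy -10.09 z [ 1.1e-03  2.0e-04 -1.0e+00] F [0.6 0.2 0.4] M [-0.12  0.05 -0.01] w 0.0502 0.0
now-axes shift/0.03 [ 0.006 -0.003  0.119] twist/0.1 -0.05
final-axes shift [ 0.006 -0.003  0.119]
```

play_rows:
  steps: [0.15,0,0,0.06,0,0.15,0,0,0.06,0,0.15,0,0,0,0,-1,0,0,0,0,-1,0,0,0,0,-1,0,0,0,0,-1,0,0,0,0,-1,0,0,0,0,-1,0,0,0,0,-1,0,0,0,0]
  grip_force: 50

```text
time: 6.25
position: [0.5607, 0.2227, 0.1125]
tool_rot: [0.767, 0.642, 0.0, 0.0]
ft_force: [0.9, 0.1, -0.5]
grip_width: 0.0216
grip_force: 49.9
```

```bash
python3 go.py
```

```text
t 6.25 p [0.5607 0.2227 0.1125] yawy -10.09 z [ 5.e-04  0.e+00 -1.e+00] F [ 0.9  0.1 -0.5] M [-0.17 -0.01  0.01] w 0.0216 49.89687661640346
```

The grip holds at 21.6 mm opening, matching the 22 mm handle. I lift.

play_rows:
  steps: [-1,0,0,-0.1,0,-1,0,0,-0.2,0,-1,0,0,-0.4,0,-1,0,0,-0.6,0,-1,0,0,-0.6,0,-1,0,0,-0.6,0,-1,0,0,-0.6,0,-1,0,0,-0.4,0,-1,0,0,-0.2,0,-1,0,0,0,0]

```text
time: 7.25
position: [0.5608, 0.2228, 0.2245]
tool_rot: [0.766, 0.642, 0.001, 0.0]
ft_force: [0.6, -0.0, -1.7]
grip_width: 0.0216
grip_force: 49.9
```

```bash
python3 go.py .46 -.1926 .2 -97.5
python3 - <<'E'
from h import *
from meas import rect
c=cam("wrist","pics/w3.png"); g=c["image"].mean(2); im=c["image"].astype(int)
b=(im[...,2]-im[...,0]>12)&(g>60); rect(c,b,robot.get_obs()["position"][2]+.0005,"blade")
c=cam("side"); cv2.imwrite("pics/s3.png",cv2.resize(c["image"][90:190,270:390],None,fx=6,fy=6,interpolation=cv2.INTER_CUBIC)[...,::-1])
E
```

```text
t 7.25 p [0.5608 0.2228 0.2245] yawy -10.08 z [ 1.9e-03  4.0e-04 -1.0e+00] F [ 0.6 -0.  -1.7] M [-0.11  0.1  -0.03] w 0.0216 49.89687896333635
now-axes shift/0.03 [-14.223  -0.887   0.806] twist/0.1 15.258
final-axes shift [-1.524 14.168  0.817]
blade ctr (580, 301) size (70, 64) ang 79.7 px [288. 101.]
```

View pics/s3.png

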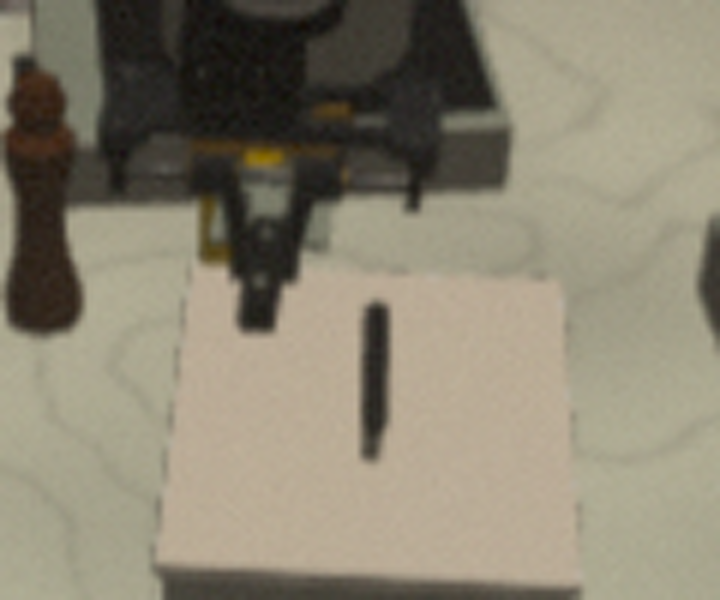

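The side crop shows the scraper held, with the handle end at (258,310), and the lid still shut. I check the blade's pitch from its width in pixels at both ends.

Run:
```python
from h import *
im=cv2.imread("pics/w3.png")[...,::-1].astype(int);g=im.mean(2)
b=(im[...,2]-im[...,0]>12)&(g>60)
for y in range(0,200,12):
    x=np.where(b[y])[0]
    if len(x): print(y,x.min(),x.max(),len(x))
c=cam("wrist"); o=robot.get_obs()["position"]
R=np.array([[.175,.985,0],[.985,-.175,0],[0,0,-1]])
for pitch in (-.1,-.05,0,.05,.1):  # + = tip up
    P=[]
    for x in (30,115):
        for y in (-36,36):
            P.append(o+np.array([.175,.985,0])*x/1e3*np.cos(pitch)+np.array([-.985,.175,0])*y/1e3+np.array([0,0,.0005+x/1e3*np.sin(pitch)]))
    print(pitch,proj(c,P).round(0).tolist())
```

```text
24 217 362 144
36 217 361 144
48 215 360 140
60 214 360 140
72 220 359 140
84 222 359 136
96 225 358 132
108 238 357 120
120 232 357 115
132 248 356 105
144 260 355 89
156 277 354 73
168 303 353 47
180 308 332 2
-0.1 [[349.0, 207.0], [206.0, 207.0], [354.0, 29.0], [201.0, 29.0]]
-0.05 [[349.0, 207.0], [205.0, 207.0], [357.0, 25.0], [198.0, 25.0]]
0 [[350.0, 208.0], [205.0, 208.0], [360.0, 22.0], [195.0, 22.0]]
0.05 [[351.0, 209.0], [204.0, 209.0], [363.0, 19.0], [192.0, 19.0]]
0.1 [[351.0, 210.0], [204.0, 210.0], [366.0, 16.0], [189.0, 16.0]]
```

play_rows:
  steps: [-1,-0.5,0,0,0,-1,-0.95,0,0,0,-1,-0.95,0,0,0,-1,-0.95,0,0,0,-1,-0.95,-0.1,0,0,-1,-0.95,-0.1,0,0,-1,-0.95,-0.1,0,0,-1,-0.95,-0.1,0,0,-1,-0.95,-0.1,0,0,-1,-0.95,-0.1,0,0]

```text
time: 8.4
position: [0.4938, -0.0432, 0.2229]
tool_rot: [0.767, 0.642, -0.001, -0.0]
ft_force: [0.5, -0.5, -1.7]
grip_width: 0.0215
grip_force: 49.9
```

play_rows:
  steps: [-1,-0.95,-0.1,0,0,-1,-0.95,-0.1,0,0,-1,-0.95,-0.1,0,0,-1,-0.95,0,0,0,-1,-0.9,0,0,0.6,-1,-0.4,0,0,1,-1,0,0,0,1,-1,0,0,0,1,-1,0,0,0,1,-1,0,0,0,1]

```text
time: 9.4
position: [0.4576, -0.1908, 0.2228]
tool_rot: [0.915, 0.403, -0.001, -0.001]
ft_force: [-0.2, -0.7, -0.7]
grip_width: 0.022
grip_force: 49.9
```

play_rows:
  steps: [-1,0,0,0,1,-1,0,0,0,1,-1,0,0,0,1,-1,0,0,0,1,-1,0,0,0,1,-1,0,0,0,1,-1,0,0,0,1,-1,0,0,0,1,-1,0,0,0,0.8,-1,0,0,0,0.5]

```text
time: 10.4
position: [0.4576, -0.1906, 0.2228]
tool_rot: [0.999, -0.049, -0.001, -0.0]
ft_force: [0.4, -0.3, -0.9]
grip_width: 0.0217
grip_force: 49.9
```

```bash
python3 go.py .45 -.1926 .0555 -97.5
python3 - <<'E'
from h import *
c=cam("wrist","pics/w4.png"); import pickle; pickle.dump(c,open("w4.pkl","wb"))
E
```

```text
t 10.4 p [ 0.4576 -0.1906  0.2228] yawy -95.63 z [-1.7e-03  7.0e-04 -1.0e+00] F [ 0.4 -0.3 -0.9] M [-0.07  0.2   0.01] w 0.0217 49.895880399271846
now-axes shift/0.03 [-0.237  0.092  5.579] twist/0.1 0.327
final-axes shift [-0.243  0.098  5.578]
```

View pics/w4.png

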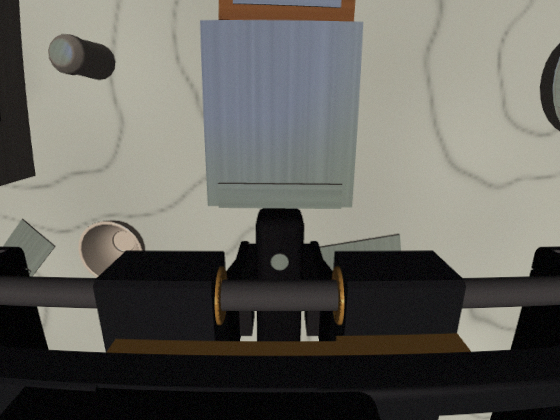

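The wrist view shows the blade straight and level, at rows 22-208 and columns 201-362, as predicted for zero pitch. The block is just beyond it at (287,10), so I check its lateral position.

Run:
```python
from h import *
import pickle; c=pickle.load(open("w4.pkl","rb"))
im=c["image"].astype(int)
for y in (2,6,10,14):
    x=np.where((im[y,180:400,0]-im[y,180:400,2])>25)[0]+180
    print(y,x.min(),x.max(),(plane(c,[[x.min(),y],[x.max(),y]],.075)*1000).round(1)[:,:2].tolist())
print((plane(c,[[201,22],[362,22],[207,206],[353,206]],.2235)*1000).round(1)[:,:2].tolist())
```

```text
2 218 355 [[627.0, -155.3], [616.2, -268.8]]
6 218 354 [[623.9, -154.9], [613.2, -267.7]]
10 218 354 [[620.7, -154.5], [610.0, -267.6]]
14 218 354 [[617.6, -154.1], [606.9, -267.4]]
[[574.7, -166.9], [568.0, -236.9], [491.8, -157.4], [484.8, -229.1]]
```

play_rows:
  steps: [-1,0,0.05,0.4,0.33,-1,0,0,0.6,0,-1,0,0,0.7,0,-1,0,0,0.7,0,-1,0,0,0.7,0,-1,0,0,0.7,0,-1,0,0,0.7,0,-1,0,0,0.6,0,-1,0,0,0.4,0,-1,0,0,0,0]

```text
time: 11.45
position: [0.4573, -0.1915, 0.057]
tool_rot: [0.998, -0.064, -0.002, -0.001]
ft_force: [-0.5, 0.3, -0.7]
grip_width: 0.0216
grip_force: 49.9
```

```bash
python3 go.py .564 -.2058 .0565 -97.5
python3 - <<'E'
from h import *
c=cam("side"); a=c["image"][225:300,250:390]; cv2.imwrite("pics/s5.png",cv2.resize(a,None,fx=5.5,fy=5.5,interpolation=cv2.INTER_CUBIC)[...,::-1])
o=robot.get_obs()["position"]; print((proj(c,[o+np.array([.114,-.015,-.001])])-[250,225])*5.5)
E
```

```text
t 11.45 p [ 0.4573 -0.1915  0.057 ] yawy -97.34 z [-0.0033  0.0022 -1.    ] F [-0.5  0.3 -0.7] M [-0.02  0.25  0.02] w 0.0216 49.89678251557052
now-axes shift/0.03 [3.589e+00 2.000e-02 3.000e-03] twist/0.1 0.028
final-axes shift [3.589 0.01  0.015]
[[441.34381141 189.29701435]]
```

View pics/s5.png

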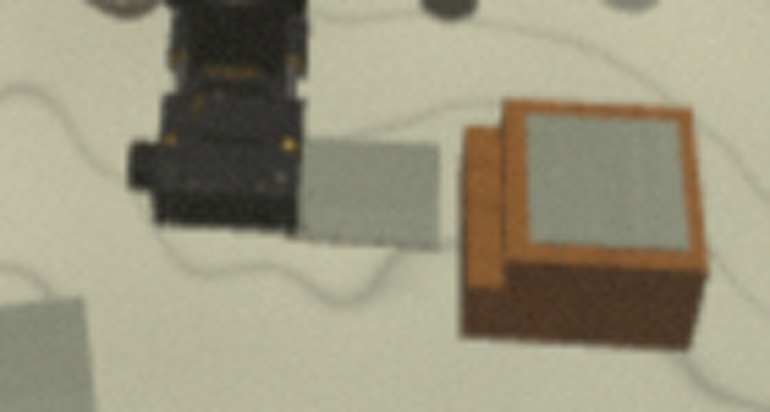

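The blade, with its tip at crop (438,196), is lined up with the slot, just short of the ledge at (463,210). I push in gently.

play_rows:
  steps: [-1,0.15,0,0,0,-1,0.15,0,0,0,-1,0.15,0,0,0,-1,0.15,0,0,0,-1,0.15,0,0,0,-1,0.15,0,0,0,-1,0.15,0,0,0,-1,0.15,0,0,0,-1,0.15,0,0,0,-1,0,0,0,0]

```text
time: 12.5
position: [0.4997, -0.1973, 0.0585]
tool_rot: [0.998, -0.064, 0.001, 0.0]
ft_force: [-0.7, -0.5, -1.0]
grip_width: 0.0217
grip_force: 49.9
```

```bash
python3 go.py .564 -.2055 .0565 -97.5
```

```text
t 12.5 p [ 0.4997 -0.1973  0.0585] yawy -97.33 z [ 1.e-03 -6.e-04 -1.e+00] F [-0.7 -0.5 -1. ] M [-0.08  0.21 -0.01] w 0.0217 49.89682512357831
now-axes shift/0.03 [ 2.16  -0.004  0.068] twist/0.1 0.029
final-axes shift [ 2.16  -0.01   0.066]
```

play_rows:
  steps: [-1,0.1,0,0.03,0,-1,0.25,0,0,0,-1,0.25,0,0,0,-1,0.25,0,0,0,-1,0.25,0,0,0,-1,0.25,0,0,0,-1,0.25,0,0,0,-1,0.25,0,0,0,-1,0.15,0,0,0,-1,0,0,0,0]

```text
time: 13.5
position: [0.5592, -0.2049, 0.0576]
tool_rot: [0.998, -0.064, 0.0, 0.0]
ft_force: [-0.0, -0.3, -1.7]
grip_width: 0.0215
grip_force: 49.9
```

```bash
python3 go.py .574 -.207 .0525 -97.5
```

```text
t 13.5 p [ 0.5592 -0.2049  0.0576] yawy -97.33 z [ 8.e-04 -5.e-04 -1.e+00] F [-0.  -0.3 -1.7] M [ 0.02  0.16 -0.02] w 0.0215 49.89681238308549
now-axes shift/0.03 [0.498 0.007 0.169] twist/0.1 0.03
final-axes shift [0.498 0.005 0.169]
```

play_rows:
  steps: [-1,0,0,0.04,0,-1,0,0,0.04,0,-1,0,0,0.03,0,-1,0.1,0,0,0,-1,0.1,0,0,0,-1,0.1,0,0,0,-1,0.1,0,0,0,-1,0.05,0,0,0,-1,0,0,0,0,-1,0,0,0,0]

```text
time: 14.5
position: [0.5717, -0.2064, 0.0542]
tool_rot: [0.998, -0.064, -0.0, -0.0]
ft_force: [0.4, 1.2, -1.5]
grip_width: 0.0215
grip_force: 49.9
```

```bash
python3 go.py .574 -.207 .0525 -97.5
```

```text
t 14.5 p [ 0.5717 -0.2064  0.0542] yawy -97.34 z [-2.e-04  1.e-04 -1.e+00] F [ 0.4  1.2 -1.5] M [0.01 0.19 0.  ] w 0.0215 49.896836495026946
now-axes shift/0.03 [0.08  0.011 0.058] twist/0.1 0.027
final-axes shift [0.08  0.011 0.058]
```

Not touching yet. I push on in small steps until contact.

play_rows:
  steps: [-1,0.04,0,0,0,-1,0.04,0,0,0,-1,0.04,0,0,0,-1,0.03,0,0,0,-1,0,0,0,0,-1,0,0,0,0,-1,0,0,0,0,-1,0,0,0,0,-1,0,0,0,0,-1,0,0,0,0]

```text
time: 15.5
position: [0.5762, -0.207, 0.0543]
tool_rot: [0.998, -0.064, 0.0, 0.0]
ft_force: [0.2, 0.2, -0.9]
grip_width: 0.0217
grip_force: 49.9
```

```bash
python3 go.py .574 -.207 .0525 -97.5
```

```text
t 15.5 p [ 0.5762 -0.207   0.0543] yawy -97.35 z [ 0. -0. -1.] F [ 0.2  0.2 -0.9] M [-0.03  0.22  0.03] w 0.0217 49.89691022783518
now-axes shift/0.03 [-0.073  0.01   0.059] twist/0.1 0.026
final-axes shift [-0.073  0.01   0.059]
```

play_rows:
  steps: [-1,0.03,0,0,0,-1,0.03,0,0,0,-1,0.03,0,0,0,-1,0.03,0,0,0,-1,0,0,0,0,-1,0,0,0,0,-1,0,0,0,0,-1,0,0,0,0,-1,0,0,0,0,-1,0,0,0,0]

```text
time: 16.5
position: [0.5763, -0.2067, 0.0539]
tool_rot: [0.998, -0.064, -0.004, -0.001]
ft_force: [-8.3, -1.2, 1.8]
grip_width: 0.0217
grip_force: 49.9
```

```bash
python3 go.py .574 -.207 .0525 -97.5
```

```text
t 16.5 p [ 0.5763 -0.2067  0.0539] yawy -97.31 z [-0.0073  0.0022 -1.    ] F [-8.3 -1.2  1.8] M [-0.18  1.23  0.03] w 0.0217 49.897033693268895
now-axes shift/0.03 [-0.076  0.021  0.046] twist/0.1 0.034
final-axes shift [-0.076  0.021  0.045]
```

Contact with the face shows 8 N at the expected spot. I seat the scraper on the floor.

play_rows:
  steps: [-1,0,0,0.03,0,-1,0,0,0.03,0,-1,0,0,0.02,0,-1,0.03,0,0,0,-1,0,0,0,0,-1,0,0,0,0,-1,0,0,0,0,-1,0,0,0,0,-1,0,0,0,0,-1,0,0,0,0]

```text
time: 17.5
position: [0.5764, -0.2064, 0.0525]
tool_rot: [0.998, -0.064, -0.004, -0.001]
ft_force: [-11.6, 0.4, 10.6]
grip_width: 0.0215
grip_force: 49.9
```

```bash
python3 go.py .574 -.207 .0525 -97.5
```

```text
t 17.5 p [ 0.5764 -0.2064  0.0525] yawy -97.29 z [-0.0088  0.0027 -1.    ] F [-11.6   0.4  10.6] M [-0.1   1.7  -0.02] w 0.0215 49.90419179885066
now-axes shift/0.03 [-0.076  0.03  -0.   ] twist/0.1 0.036
final-axes shift [-0.076  0.031 -0.001]
```

Seated: the tool z of 52.5 mm puts the scraper's underside at 50 mm. I ease off, release and rise.

play_rows:
  steps: [-1,-0.05,0,-0.03,0,-1,0,0,0,0,0.1,0,0,0,0,0.1,0,0,0,0,0.1,0,0,0,0,0.1,0,0,0,0,0.1,0,0,0,0,0.1,0,0,-0.1,0,0.1,0,0,-0.3,0,0.1,0,0,-0.6,0]

```text
time: 18.5
position: [0.5783, -0.2069, 0.0824]
tool_rot: [0.998, -0.064, -0.001, -0.001]
ft_force: [-0.4, -0.2, 0.4]
grip_width: 0.0474
grip_force: 0.0
```

play_rows:
  steps: [0.1,0,0,-0.6,0,0.1,0,0,-0.7,0,0.1,0,0,-0.7,0,0.1,0,0,-0.7,0,0.1,0,0,-0.7,0,0.1,0,0,-0.7,0,0.1,0,0,-0.7,0,0.1,0,0,-0.3,0,0.1,0,0,0,0,0.1,0,0,0,0]

```text
time: 19.5
position: [0.5787, -0.2071, 0.2353]
tool_rot: [0.998, -0.064, -0.0, -0.0]
ft_force: [0.6, 0.1, 0.2]
grip_width: 0.0479
grip_force: 0.0
```

```bash
python3 go.py .63 .2295 .24 -8.2
python3 - <<'E'
from h import *
from meas import rect,roi
c=cam("side","pics/s6.png");w=cam("wrist","pics/w6.png")
a=cv2.resize(c["image"][225:300,290:390],None,fx=4,fy=4); b=w["image"][:300]
out=np.zeros((300,960,3),np.uint8); out[:,:400]=a; out[:,400:]=b
cv2.imwrite("pics/m6.png",cv2.resize(out,(800,250))[...,::-1])
E
```

```text
t 19.5 p [ 0.5787 -0.2071  0.2353] yawy -97.34 z [-9.e-04  5.e-04 -1.e+00] F [0.6 0.1 0.2] M [-0.07  0.16 -0.02] w 0.0479 0.0
now-axes shift/0.03 [ -0.164 -14.653  -0.152] twist/0.1 -15.559
final-axes shift [14.648 -0.383 -0.157]
```

View pics/m6.png

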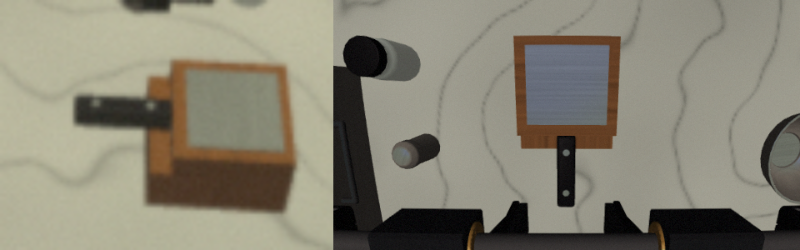

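The side view (left half) shows the handle's front end against the block face at (168,113). The wrist view shows it straight in the slot at (566,140), so the scraper is home. Next I go to the lid.

play_rows:
  steps: [0.1,0,-0.6,0,0,0.1,0,-1,0,0,0.1,0,-1,0,0,0.1,0,-1,0,0,0.1,0,-1,0,0,0.1,0,-1,0,0,0.1,0,-1,0,0,0.1,0,-1,0,0,0.1,0,-1,0,0,0.1,0,-1,0,0]

```text
time: 20.6
position: [0.6151, 0.081, 0.2348]
tool_rot: [0.998, -0.064, -0.001, -0.0]
ft_force: [-0.0, 0.6, 0.0]
grip_width: 0.0484
grip_force: 0.0
```

play_rows:
  steps: [0.1,0,-1,0,0,0.1,0,-1,0,0,0.1,0,-1,0,0,0.1,0,-1,0,0,0.1,-0.16,-1,0,0,0.1,0,0,0,-0.6,0.1,0,0,0,-1,0.1,0,0,0,-1,0.1,0,0,0,-1,0.1,0,0,0,-1]

```text
time: 21.6
position: [0.629, 0.229, 0.2346]
tool_rot: [0.986, 0.168, -0.001, -0.0]
ft_force: [0.5, 0.1, 0.2]
grip_width: 0.048
grip_force: 0.0
```

play_rows:
  steps: [0.1,0,0,0,-1,0.1,0,0,0,-1,0.1,0,0,0,-1,0.1,0,0,0,-1,0.1,0,0,0,-1,0.1,0,0,0,-1,0.1,0,0,0,-1,0.1,0,0,0,-1,0.1,0,0,0,-1,0.1,0,0,0,-1]

```text
time: 22.6
position: [0.6291, 0.2289, 0.2346]
tool_rot: [0.785, 0.62, -0.001, -0.001]
ft_force: [0.6, 0.4, -0.7]
grip_width: 0.0482
grip_force: 0.0
```

play_rows:
  steps: [0.1,0,0,0,-0.97,0.1,0,0,0,0,0.1,0,0,0,0,0.1,0,0,0,0,0.1,0,0,0,0,0.1,0,0,0,0,0.1,0,0,0,0,0.1,0,0,0,0,0.1,0,0,0,0,0.1,0,0,0,0]

```text
time: 23.6
position: [0.6304, 0.2276, 0.2358]
tool_rot: [0.756, 0.655, 0.0, -0.0]
ft_force: [-0.0, -0.2, 0.6]
grip_width: 0.0478
grip_force: 0.0
```

```bash
python3 go.py .631 .231 .131 -8.1
python3 - <<'E'
from h import *
from meas import rect
c=cam("wrist","pics/w7.png"); g=c["image"].mean(2)
m=(g<60); m[235:]=0; m[:,:200]=0; m[:,360:]=0
rect(c,m,.148,"bar148")
for y in range(90,235,15):
    x=np.where(m[y])[0]
    if len(x): print(y,x.min(),x.max(),(plane(c,[[(x.min()+x.max())/2,y]],.148)*1000).round(1)[:,:2].tolist())
t=cam("top")
b=m*1
E
```

```text
t 23.6 p [0.6304 0.2276 0.2358] yawy -8.14 z [ 0.  0. -1.] F [-0.  -0.2  0.6] M [-0.11 -0.01  0.02] w 0.0478 0.0
now-axes shift/0.03 [1.150e-01 3.000e-03 3.493e+00] twist/0.1 -0.008
final-axes shift [1.150e-01 3.000e-03 3.493e+00]
bar148 ctr (636, 253) size (85, 15) ang 81.6 px [281. 181.]
bar148 ctr (654, 375) size (2, 80) ang 82.0 px [282.   1.]
135 271 291 [[641.0, 286.2]]
150 271 291 [[639.5, 275.5]]
165 271 291 [[637.9, 264.6]]
180 271 291 [[636.4, 253.4]]
195 271 290 [[634.4, 242.0]]
210 271 290 [[632.8, 230.3]]
225 271 290 [[631.1, 218.3]]
```

The bar is centred between the fingers (column 281 against 280) and parallel. I go down and grip.

play_rows:
  steps: [0.1,0.13,0.02,0.3,0,0.1,0,0,0.5,0,0.1,0,0,0.5,0,0.1,0,0,0.5,0,0.1,0,0,0.5,0,0.1,0,0,0.5,0,0.1,0,0,0.5,0,0.1,0,0,0.25,0,0.1,0,0,0.1,0,0.1,0,0,0,0]
  grip_force: 60

```text
time: 24.7
position: [0.6315, 0.2314, 0.1259]
tool_rot: [0.755, 0.655, -0.0, -0.0]
ft_force: [0.5, -0.9, 0.5]
grip_width: 0.0479
grip_force: 0.0
```

play_rows:
  steps: [0.1,0,0,0,0,0.1,0,0,0,0,-1,0,0,0,0,-1,0,0,0,0,-1,0,0,0,0,-1,0,0,0,0,-1,0,0,0,0,-1,0,0,0,0,-1,0,0,0,0,-1,0,0,0,0]

```text
time: 25.7
position: [0.6324, 0.2314, 0.1263]
tool_rot: [0.756, 0.655, 0.001, 0.001]
ft_force: [3.1, -0.2, -2.4]
grip_width: 0.0145
grip_force: 60.0
```

```bash
python3 go.py .631 .231 .126 -8.1
```

```text
t 25.7 p [0.6324 0.2314 0.1263] yawy -8.15 z [ 1.7e-03  1.0e-04 -1.0e+00] F [ 3.1 -0.2 -2.4] M [-0.12 -0.52 -0.08] w 0.0145 59.96974093839526
now-axes shift/0.03 [-0.018 -0.045  0.011] twist/0.1 -0.009
final-axes shift [-0.018 -0.045  0.011]
```

Gripped. I ease the lid off slowly.

play_rows:
  steps: [-1,0,0,-0.03,0,-1,0,0,-0.03,0,-1,0,0,-0.03,0,-1,0,0,-0.03,0,-1,0,0,-0.03,0,-1,0,0,-0.03,0,-1,0,0,-0.03,0,-1,0,0,-0.03,0,-1,0,0,0,0,-1,0,0,0,0]

```text
time: 26.7
position: [0.6305, 0.2307, 0.1295]
tool_rot: [0.756, 0.655, -0.002, -0.001]
ft_force: [6.3, -0.2, -16.3]
grip_width: 0.0145
grip_force: 59.9
```

```bash
python3 go.py .632 .231 .156 -8.1
```

```text
t 26.7 p [0.6305 0.2307 0.1295] yawy -8.15 z [-0.0037 -0.0014 -1.    ] F [  6.3  -0.2 -16.3] M [-0.15 -1.09 -0.08] w 0.0145 59.90897895768285
now-axes shift/0.03 [ 0.016  0.044 -0.883] twist/0.1 -0.008
final-axes shift [ 0.018  0.047 -0.883]
```

play_rows:
  steps: [-1,0,0.02,-0.02,0,-1,0,0.02,-0.02,0,-1,0,0.01,-0.02,0,-1,0,0,-0.02,0,-1,0,0,-0.02,0,-1,0,0,-0.02,0,-1,0,0,-0.02,0,-1,0,0,-0.02,0,-1,0,0,0,0,-1,0,0,0,0]

```text
time: 27.7
position: [0.6331, 0.2313, 0.1386]
tool_rot: [0.755, 0.655, 0.0, 0.0]
ft_force: [0.2, 0.6, -5.2]
grip_width: 0.0146
grip_force: 60.0
```

```bash
python3 go.py .632 .231 .156 -8.1
```

```text
t 27.7 p [0.6331 0.2313 0.1386] yawy -8.13 z [ 3.e-04  1.e-04 -1.e+00] F [ 0.2  0.6 -5.2] M [-0.14  0.1  -0.01] w 0.0146 60.02898110076785
now-axes shift/0.03 [-0.014 -0.033 -0.581] twist/0.1 -0.006
final-axes shift [-0.014 -0.034 -0.581]
```

The seal has let go: 5 N of weight is left, with the lid about 12 mm up. I raise it to 30 mm.

play_rows:
  steps: [-1,0,0,-0.05,0,-1,0,0,-0.1,0,-1,0,0,-0.1,0,-1,0,0,-0.1,0,-1,0,0,-0.1,0,-1,0,0,-0.08,0,-1,0,0,-0.05,0,-1,0,0,0,0,-1,0,0,0,0,-1,0,0,0,0]

```text
time: 28.7
position: [0.6329, 0.2312, 0.1554]
tool_rot: [0.755, 0.655, -0.0, -0.0]
ft_force: [-1.4, 0.1, -4.8]
grip_width: 0.0146
grip_force: 60.0
```

```bash
python3 go.py .632 .231 .156 -8.1
python3 - <<'E'
from h import *
# lid tilt check: two-view triangulated corners of white plate
t=cam("top","pics/t8.png"); s=cam("side","pics/s8.png")
def corners(c,x0,x1,y0,y1):
    im=c["image"].astype(int); m=np.zeros(im.shape[:2],np.uint8)
    g=im.mean(2); r=im[...,0]-im[...,2]
    m[y0:y1,x0:x1]=(g>150)[y0:y1,x0:x1]
    k=max(cv2.findContours(cv2.morphologyEx(m,cv2.MORPH_OPEN,np.ones((5,5))),0,2)[0],key=cv2.contourArea)
    h=cv2.convexHull(k); e=cv2.approxPolyDP(h,6,True).reshape(-1,2); return e
print(corners(s,285,385,115,210).tolist(),corners(t,160,275,115,210).tolist())
p=robot.get_obs()["position"]; y=np.radians(-8.1)
L=[p+[dx*np.cos(y)-dy*np.sin(y),dx*np.sin(y)+dy*np.cos(y),-.016] for dx in(-.125,.125) for dy in(-.155,.155)]
print(proj(s,L).round(1).tolist())
E
```

```text
t 28.7 p [0.6329 0.2312 0.1554] yawy -8.13 z [-4.e-04 -1.e-04 -1.e+00] F [-1.4  0.1 -4.8] M [-0.16  0.12 -0.01] w 0.0146 60.029138680547476
now-axes shift/0.03 [-0.011 -0.028 -0.019] twist/0.1 -0.006
final-axes shift [-0.011 -0.028 -0.019]
[[384, 115], [381, 209], [285, 209], [285, 125]] [[222, 115], [261, 115], [274, 133], [273, 207], [252, 209], [229, 197]]
[[296.0, 177.0], [301.5, 126.9], [368.9, 180.4], [364.5, 129.3]]
```

Run:
```python
from h import *
s=cam("side"); im=cv2.GaussianBlur(s["image"],(3,3),0).astype(int).mean(2)
p=robot.get_obs()["position"]; y=np.radians(-8.1)
for dz,n in ((-.030,"bottom edge of plate"),(-.016,"top edge")):
  for dx in (-.1,-.06,.06,.1):
    q=p+[dx*np.cos(y)+.155*np.sin(y),dx*np.sin(y)-.155*np.cos(y),dz]
    u,v=proj(s,[q])[0]; col=im[int(v)-10:int(v)+11,int(round(u))]; g=np.diff(col)
    print(n,dx,round(u,1),round(v,1),"steepest row",int(v)-10+np.argmin(g)+.5,col.astype(int).tolist())
```

```text
bottom edge of plate -0.1 303.2 180.3 steepest row 177.5 [172, 171, 171, 171, 172, 171, 168, 154, 125, 101, 102, 115, 121, 121, 118, 107, 89, 72, 66, 64, 64]
bottom edge of plate -0.06 314.6 180.9 steepest row 178.5 [171, 170, 170, 171, 171, 171, 171, 164, 139, 107, 96, 104, 109, 95, 76, 78, 87, 80, 70, 65, 64]
bottom edge of plate 0.06 349.4 182.5 steepest row 180.5 [172, 172, 171, 171, 171, 172, 171, 160, 133, 103, 96, 107, 111, 94, 72, 76, 86, 76, 65, 64, 65]
bottom edge of plate 0.1 361.1 183.1 steepest row 180.5 [171, 171, 171, 172, 172, 172, 167, 149, 117, 90, 72, 62, 57, 61, 73, 87, 87, 75, 65, 64, 64]
top edge -0.1 303.2 177.3 steepest row 177.5 [171, 171, 172, 172, 171, 171, 171, 172, 171, 168, 154, 125, 101, 102, 115, 121, 121, 118, 107, 89, 72]
top edge -0.06 314.8 177.8 steepest row 178.5 [172, 172, 172, 171, 170, 170, 171, 171, 171, 171, 164, 139, 107, 96, 104, 109, 95, 76, 78, 87, 80]
top edge 0.06 349.8 179.5 steepest row 180.5 [171, 171, 171, 172, 171, 171, 171, 171, 171, 170, 160, 134, 104, 97, 109, 112, 95, 73, 78, 89, 78]
top edge 0.1 361.5 180.0 steepest row 180.5 [171, 171, 172, 173, 172, 171, 171, 171, 172, 172, 168, 150, 120, 93, 78, 70, 67, 68, 75, 86, 87]
```

The lid's top edge matches the level prediction to within 1 px all along, and it is about 29 mm up. I hand the job in.

```bash
python3 -c "
from rig import robot; print(robot.hand_in())"
```

```text
the job is handed in; nothing more can be done
None
```

The job is handed in, with no verdict returned: the scraper is fully home in the slot, and the lid is free of its seal and held level about 29 mm above the pan.

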